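# Turn a double-ended lead former end for end in its sloping bench cradle

### The job

The steel lead former lies in its sloping bench cradle with its round nose sticking out; turn it end for end, so that the two-pronged fork sticks out instead, and see that it lies flat in the channel and is pushed fully home against the stop at the bottom. Then swing the keeper lever right over until it stops, with its foot in the former's waist, so that the former is locked. You may lay the former down on the cork mat to change your grip; leave the bottle and the green round standard upright where they stand.

Things in the scene. Friction and masses are not known exactly. Their poses are not given: they have to be found in the camera images.
- former: Double-ended lead former: loose steel bar 150 mm long (x), 20 wide (y), 16 thick (z), 0.14 to 0.24 kg; origin at its middle. +x end: round nose; -x end: fork. Between x = -9 and +9 mm a waist only 6 mm thick (5 mm notches, top and underside, full width). Either face may be up. Pinch it across its 20 mm width. Starts home in the cradle, nose out, its axes parallel to the cradle's.
- nose_tip (a point): Middle of the end of the round nose (former x = +75 mm), rounded over the thickness with radius 8 mm, full width.
- fork_tip (a point): Middle between the ends of the fork's two prongs (former x = -75 mm); prongs 7 mm wide, 22 mm long, 6 mm gap.
- cradle: Fixed aluminium channel, open on top and at its upper end, rising at 40 degrees, away from the robot. Origin: middle of its floor at the stop (face x = 0, 21 mm high) at the low end, 45 mm above the table; x up the slope, z normal to the floor. 23 mm wide inside; walls 11.5 mm high with flared lips to 16 mm; floor and walls end at x = 92 mm. Base plate below: 190 x 110 mm.
- seat (a point): Where the middle of a former that is home lies: cradle (75, 0, 8) mm. Its inner end then touches the stop, its outer end is at cradle x = 150 mm, 58 mm past the cradle's end. Friction may keep the former from sliding down by itself: push it along the channel until it stops.
- keeper (a joint): Angle of the keeper lever about a hinge parallel to cradle x. 0 = closed on its hard stop, pointing to cradle +y across the channel, its foot (10 mm along x) 3.5 mm deep in the waist of a home former; pi/2: points along cradle +z; range to 2.4 (away to -y). Starts 1.75 to 2.2. Friction 0.15 N m holds it anywhere. If the former is not home or flat, it stays open by 0.1 or more.
- keeper_hinge (a point): Point on the keeper's hinge axis, cradle (75, -22.5, 22) mm. Two ears hold it, 34 mm apart over their pin, up to cradle z = 30 mm.
- keeper_grip (a point): Point in the keeper's black handle, 63 mm from the hinge axis. The handle is a cylinder 16 mm in diameter along the lever, 46 to 76 mm from the hinge axis.
- mat: Fixed cork mat, 180 x 180 mm, 4 mm thick, clear, left or right of the stand; origin at the centre of its underside. On the other side of the stand lies a black tray with small parts.
- ipa_bottle: Loose bystander: small white bottle, 40 mm across, 119 mm high with its spout, at the back; origin at the centre of its underside.
- std_resistor: Loose bystander: green round resistance standard, 48 mm across, 69 mm high, at the back; origin at the centre of its underside.

How it is judged:
By the outcome, as a careful person would: the job done as asked, in the order asked, and still so for the second after the job is handed in, with the robot touching nothing.
It also fails if it takes over 72 s, if anything falls off the work surface, if the arm or the gripper's body presses on something with over 40 N, if the wrist force passes 120 N, or if a joint passes its speed limit or range.

### The arm

A 6-joint arm with a two-finger parallel gripper is mounted at the origin on a cart in front of the work surface, level with it; the furniture and walls round the work are solid. World frame = base frame: x ahead of the robot, y to its left, z up, the work surface at z = 0. Lengths are in m, angles in rad, forces in N, time in s.
With the tool pointing down it reaches from about 0.375 to 0.9 m from the base axis. Payload 3.1 kg.
Tool frame: the origin (TCP) lies between the finger pads; the fingertips stand robot.tip_extent ahead of it and the grasp point (between the pads) lies 3 mm ahead of it (robot.tip_extent is the distance from the TCP to the fingertips, in m); z points along the fingers, x is the direction in which the jaws open and shut, and the axes are right-handed (so a half turn about z gives the same grasp; the last joint's range is limited). The gripper opens to 87 mm and grips with 3 to 60 N. Pads are 19 mm wide; open, the fingers measure 117 mm over their backs; the gripper's body (75 mm by 190 mm) begins 51 mm behind the grasp point.
Start: joints at [0.98, 0.527, 1.433, -0, 1.181, -0.178], TCP at [0.251, 0.572, 0.245] pointing down, gripper open.
Joint ranges: [-3.08, 3.08], [-0.75, 2.2], [0.22, 2.44], [-1.43, 4.57], [0, 2.65], [-2.85, 2.85]. Speed limits (rad/s): [2.79, 2.79, 3.14, 3.14, 3.14, 3.14].

### API

Orientations are given as a unit quaternion [x, y, z, w].
In Python, from rig import robot, cams gives the robot as it stands.
- The arm moves only by the tool carry_out, never from a script. Its argument "steps" is a list of rows, each a list of 3 entries, a list of its own where there are three numbers: the shift along the world's x, y, z in cm, then the turn about the world's z in degrees, then the closure, from 0 (fully open) to 1 (shut). In form: [[[dx, dy, dz], spin, fingers], ...]. A call has 1 to 10 rows; each row shifts and turns the pose as measured when the row begins; what a row does not reach is not made up. A row lasts 1/10 s, in which the tool goes at most 50 mm and 8.59 degrees, less where a joint would pass 70% of its speed; a pose out of reach is approached as far as the arm can. A call with a gripper value outside its range is refused whole. The fingers move at their own pace and stop on an object; "squeeze" is the grip in N (left out, the last holds). Time passes only in rows, so rows that do not move let the fingers close. It gives the time, the measured TCP pose, the force and the opening at its end, in the units of the state.
- robot.get_obs(): the state, without advancing time (a new reading comes with each control period).
- cams.camera(name): name is "side" or "top"; returns a dict with "pixels" (400x640x3 uint8, red, green, blue), "fx", "fy", "cx", "cy" (pixels), "eye" and "rotation" of the camera in the world. Camera axes: x right, y up, looking along -z (the intrinsics and any distortion apply to the point x, -y, -z); pixel columns grow to the right and rows downward; lengths in m; the calibration is good to about 2 mm. A picture is of the moment at which its call begins. There is no depth.
- robot.hand_in(): hands the job in, once; it reports no verdict.
The state is a dict: "time": time; "q": joint angles; "joint_velocities": joint speeds; "joint_torque": joint torques, N m; "position": TCP position; "tool_rot": TCP orientation; "ft_force": force on the tool from outside, world axes, zero at the start; "moment": the same for the moment, N m; "grip_width": finger opening in m.
Only numpy, scipy, OpenCV 4.12 (cv2) and the standard library are available. Lean on these libraries where they do the work, as an engineer would, in place of code of your own. Each camera call takes 0.05 s, during which the arm holds its last target. There are 200 camera calls.

## Working session

There is one attempt and no reset: what is moved stays moved. The work goes in short steps, Python scripts to look and compute and a tool call to move; the robot and the scene stay as the last step left them, time stands still between calls to the robot, and variables do not carry over. Pictures are saved under pics/ and viewed, about 8 in all and at most 12, crops included, and the job is handed in when it is done.

Besides the shell and the picture viewer there is one more tool, called as name([rows], argument=value, ...), one row to a line, values as JSON. carry_out: Moves the arm, as the interface text tells. Its arguments: {"type":"object","properties":{"steps":{"type":"array"},"squeeze":{"type":"number"}},"required":["steps"]}

```bash
ls; mkdir -p pics; python3 - <<'E'
from rig import robot,cams
import cv2,numpy as np
for n in("side","top"):
    c=cams.camera(n); cv2.imwrite(f"pics/{n}0.png",c["pixels"][:,:,::-1])
    print(n,{k:(np.round(v,4).tolist() if k!="pixels" else 0) for k,v in c.items()})
print(robot.get_obs()); print(robot.tip_extent)
E
```

```text
pics
side {'pixels': 0, 'fx': 447.3337, 'fy': 447.3337, 'cx': 320.5136, 'cy': 194.7356, 'eye': [0.0306, -0.8066, 0.4905], 'rotation': [0.5395, -0.1542, -0.2264, 0.7962]}
top {'pixels': 0, 'fx': 507.3542, 'fy': 507.3542, 'cx': 317.4138, 'cy': 196.6239, 'eye': [0.3086, -0.0003, 1.4165], 'rotation': [0.0654, -0.0596, -0.7039, 0.7047]}
{'time': 0.1, 'q': array([ 9.79528862e-01,  5.28350120e-01,  1.43375090e+00,  1.58512285e-05,
        1.18141260e+00, -1.78496055e-01]), 'joint_velocities': array([-0.00127438, -0.00398278, -0.00280998,  0.00076507, -0.00104229,
       -0.00034271]), 'joint_torque': array([-2.85014012e-04, -4.40985596e+01, -1.77151966e+01,  6.34791492e-02,
        5.33019262e-02, -3.40064139e-05]), 'position': array([0.25034157, 0.57201037, 0.24369104]), 'tool_rot': array([ 8.37004702e-01,  5.47194852e-01, -8.87328001e-04,  3.67737169e-04]), 'ft_force': array([ 0.8922348 , -0.21333846,  0.08707464]), 'moment': array([0.00583034, 0.01685924, 0.06097142]), 'grip_width': 0.08661715842608515}
0.022
```

View pics/side0.png

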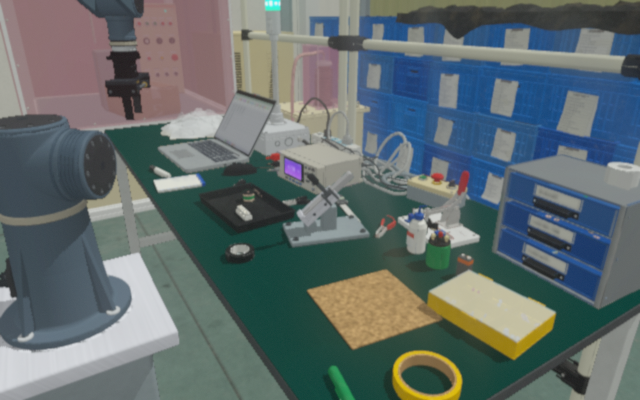

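View pics/top0.png

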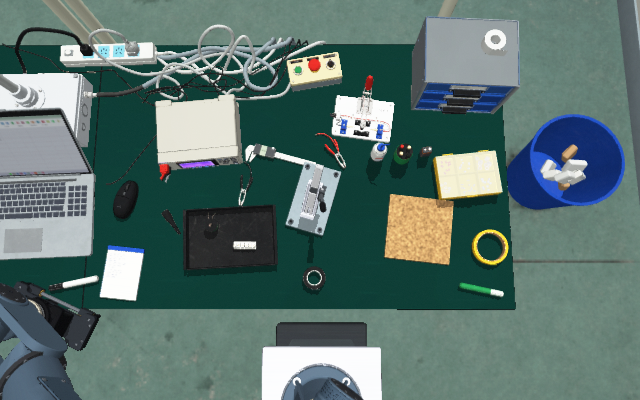

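The side view shows the cradle at about (325,210), the mat at (375,305) and the bottle at (417,230). In the top view the cradle is at (315,200) and the mat at (420,230). I need one enlarged composite of both cradle views.

```bash
cat > h.py <<'E'
from rig import robot,cams
import cv2,numpy as np
from scipy.spatial.transform import Rotation as R
def shot(n): return cams.camera(n)
def ray(c,u,v):
    d=np.array([(u-c["cx"])/c["fx"],-(v-c["cy"])/c["fy"],-1.])
    return np.array(c["eye"]),R.from_quat(c["rotation"]).apply(d)
def onz(c,u,v,z):
    e,d=ray(c,u,v); return e+d*(z-e[2])/d[2]
def proj(c,p):
    q=R.from_quat(c["rotation"]).inv().apply(np.array(p)-c["eye"])
    return np.array([c["cx"]-c["fx"]*q[...,0]/q[...,2], c["cy"]+c["fy"]*q[...,1]/q[...,2]]).T
def tri(c1,p1,c2,p2):
    a,d=ray(c1,*p1);b,e=ray(c2,*p2)
    s=np.linalg.lstsq(np.c_[d,-e],b-a,rcond=None)[0]
    x,y=a+d*s[0],b+e*s[1]; return (x+y)/2,np.linalg.norm(x-y)
E
python3 - <<'E'
from h import *
s,t=shot("side"),shot("top")
a=cv2.resize(s["pixels"][165:250,275:375],None,fx=4,fy=4,interpolation=cv2.INTER_CUBIC)
b=cv2.resize(t["pixels"][140:270,270:350],None,fx=4.6,fy=4.6,interpolation=cv2.INTER_CUBIC)
im=np.zeros((600,780,3),np.uint8); im[:a.shape[0],:400]=a; im[:b.shape[0],405:405+b.shape[1]]=b
cv2.imwrite("pics/c1.png",im[:,:,::-1])
m=cv2.inRange(cv2.cvtColor(t["pixels"],cv2.COLOR_RGB2HSV),(8,60,120),(25,180,255)); m[:,:380]=0;m[:,460:]=0
cs,_=cv2.findContours(m,0,2); k=max(cs,key=cv2.contourArea); r=cv2.minAreaRect(k); print("mat",r)
for p in cv2.boxPoints(r): print(onz(t,*p,.004).round(4))
E
```

```text
mat ((419.3061828613281, 228.82070922851562), (66.31121063232422, 63.67124557495117), 6.519801616668701)
[ 0.3927 -0.1696  0.004 ]
[ 0.5707 -0.1937  0.004 ]
[ 0.5492 -0.3787  0.004 ]
[ 0.3723 -0.3506  0.004 ]
```

View pics/c1.png

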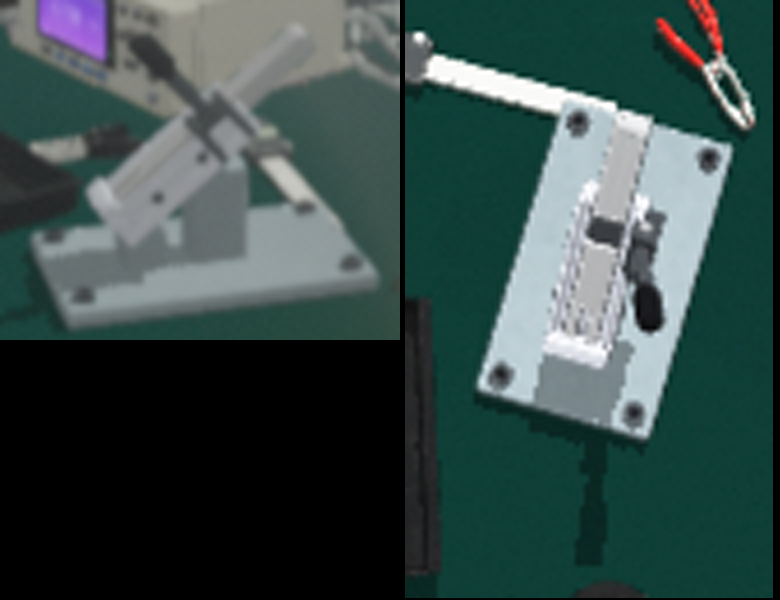

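```bash
python3 - <<'E'
from h import *
s,t=shot("side"),shot("top")
S=lambda x,y:(275+x/4-.375,165+y/4-.375); T=lambda x,y:(270+(x-405)/4.6-.39,140+y/4.6-.39)
P=[onz(t,*T(*p),.012) for p in((478,388),(648,437),(733,148),(565,98))]
for i in range(4):
    d=P[(i+1)%4]-P[i]; print(P[i].round(4),np.linalg.norm(d[:2]).round(4),np.degrees(np.arctan2(d[1],d[0])).round(1))
C=np.mean(P,0); print("plate c",C)
for n,a,b in(("nose",(302,32),(633,116)),("handle",(138,45),(650,312))):
    print(n,*tri(s,S(*a),t,T(*b)))
# white stop: z = top of stop, mid of its top edge
print("stop top", *tri(s,S(112,210),t,T(577,347)))
# nose strip edges by green-background threshold
g=t["pixels"].astype(int)
for v in range(160,180): print(v,[tuple(g[v,u]) for u in range(312,325)] if v in(167,171) else "", end="")
E
```

```text
[0.4826 0.1003 0.012 ] 0.1072 -106.1
[ 0.453  -0.0027  0.012 ] 0.1862 -16.3
[ 0.6316 -0.0551  0.012 ] 0.1086 73.0
[0.6634 0.0487 0.012 ] 0.188 164.1
plate c [0.55765688 0.02280384 0.012     ]
nose [0.61811134 0.00624699 0.14803535] 0.001276428425576658
handle [ 0.50313477 -0.00236438  0.16388649] 0.005083773974795642
stop top [0.50394932 0.03885607 0.04699773] 0.0025801155353183747
160 161 162 163 164 165 166 167 [(np.int64(180), np.int64(197), np.int64(203)), (np.int64(180), np.int64(198), np.int64(204)), (np.int64(180), np.int64(196), np.int64(203)), (np.int64(185), np.int64(190), np.int64(192)), (np.int64(206), np.int64(209), np.int64(210)), (np.int64(219), np.int64(221), np.int64(223)), (np.int64(228), np.int64(229), np.int64(230)), (np.int64(233), np.int64(234), np.int64(236)), (np.int64(237), np.int64(238), np.int64(239)), (np.int64(239), np.int64(240), np.int64(241)), (np.int64(234), np.int64(235), np.int64(236)), (np.int64(158), np.int64(165), np.int64(167)), (np.int64(168), np.int64(186), np.int64(191))]168 169 170 171 [(np.int64(179), np.int64(197), np.int64(203)), (np.int64(180), np.int64(197), np.int64(203)), (np.int64(178), np.int64(183), np.int64(185)), (np.int64(185), np.int64(186), np.int64(188)), (np.int64(183), np.int64(185), np.int64(186)), (np.int64(180), np.int64(181), np.int64(181)), (np.int64(186), np.int64(188), np.int64(190)), (np.int64(183), np.int64(184), np.int64(185)), (np.int64(182), np.int64(185), np.int64(184)), (np.int64(184), np.int64(186), np.int64(188)), (np.int64(117), np.int64(125), np.int64(128)), (np.int64(184), np.int64(202), np.int64(208)), (np.int64(184), np.int64(201), np.int64(208))]172 173 174 175 176 177 178 179
```

The plate's long axis gives a heading of about -16.3°. The cradle origin is at about (0.513, 0.037). The nose tip triangulated to z = 0.148 against 0.1475 expected. The keeper is at about 1.85 rad. Next I approach above the outer end.

carry_out([
  [[2.5,-4,0.4],0.5,0],
  [[2.5,-4,0.4],0.5,0],
  [[2.5,-4,0.4],0.5,0],
  [[2.5,-4,0.4],0.5,0],
  [[2.5,-4,0.4],0.5,0],
  [[2.5,-4,0.4],0.5,0],
  [[2.5,-4,0.4],0.5,0],
  [[2.5,-4,0.4],0.5,0],
  [[2.5,-4,0.4],0.5,0],
  [[2.5,-4,0.4],0.5,0],
])

```text
time: 1.3
position: [0.5038, 0.1626, 0.2856]
tool_rot: [0.807, 0.59, 0.002, -0.001]
ft_force: [1.5, 0.7, -0.3]
grip_width: 0.087
```

carry_out([
  [[2.35,-3.77,-0.8],0.4,0],
  [[2.35,-3.77,-0.8],0.4,0],
  [[2.35,-3.77,-0.8],0.4,0],
  [[2.35,-3.77,-0.8],0.3,0],
  [[0,0,-2],0,0],
  [[0,0,-2],0,0],
  [[0,0,0],0,0],
])

```text
time: 2.0
position: [0.607, -0.0041, 0.2134]
tool_rot: [0.803, 0.596, 0.006, 0.003]
ft_force: [-0.2, 0.6, -0.4]
grip_width: 0.0874
```

```bash
python3 - <<'E'
from h import *
o=robot.get_obs(); print(o["position"],o["tool_rot"],o["q"].round(3))
s,t=shot("side"),shot("top")
a=cv2.resize(s["pixels"][120:250,275:400],None,fx=3.2,fy=3.2,interpolation=cv2.INTER_CUBIC)
b=cv2.resize(t["pixels"][130:250,270:370],None,fx=4,fy=4,interpolation=cv2.INTER_CUBIC)
im=np.zeros((480,800,3),np.uint8); im[:416,:400]=a; im[:480,400:]=b
cv2.imwrite("pics/c2.png",im[:,:,::-1])
E
```

```text
[ 0.60699833 -0.00406551  0.21343947] [0.80262107 0.59644869 0.00608459 0.00336986] [-0.193  0.534  1.521  0.005  1.073 -1.473]
```

View pics/c2.png

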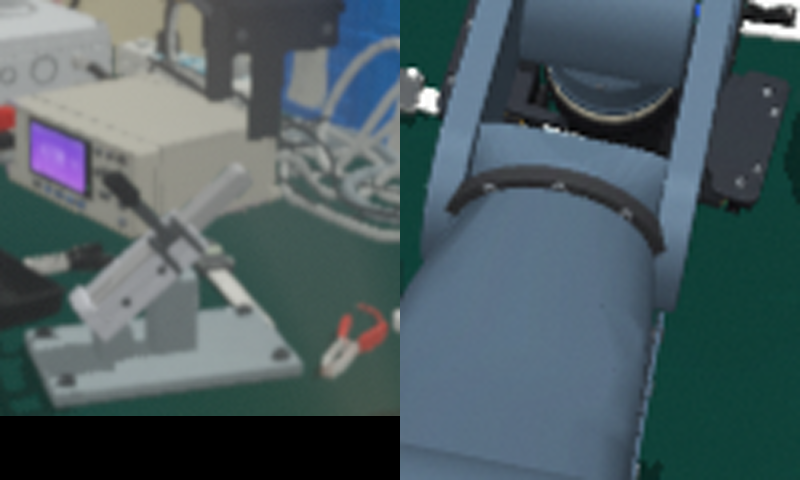

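The fingers (top view hidden by the arm) hang above the nose end, overshooting by 9 and 16 mm. I correct that and descend.

carry_out([
  [[-0.9,1.6,0],0.4,0],
  [[0,0,0],0,0],
  [[0,0,0],0,0],
])

```text
time: 2.4
position: [0.5993, 0.0155, 0.2193]
tool_rot: [0.799, 0.601, 0.01, 0.006]
ft_force: [0.1, -0.4, -0.1]
grip_width: 0.0873
```

carry_out([
  [[-0.1,-0.3,-2],0,0],
  [[0,0,-2],0,0],
  [[0,0,-2],0,0],
  [[0,0,-1],0,0],
  [[0,0,0],0,0],
  [[0,0,0],0,0],
])

```text
time: 3.0
position: [0.601, 0.0152, 0.1535]
tool_rot: [0.798, 0.603, 0.014, 0.011]
ft_force: [-0.6, -1.1, -0.2]
grip_width: 0.0872
```

```bash
python3 - <<'E'
from h import *
o=robot.get_obs(); print(o["position"],o["tool_rot"],R.from_quat(o["tool_rot"]).as_matrix()[:,2].round(3))
s=shot("side")
a=cv2.resize(s["pixels"][120:245,275:400],None,fx=4,fy=4,interpolation=cv2.INTER_CUBIC)
cv2.imwrite("pics/c3.png",a[:,:,::-1])
E
```

```text
[0.60096699 0.01524781 0.15348707] [0.79750796 0.6030502  0.0137937  0.01101113] [ 0.035 -0.001 -0.999]
```

View pics/c3.png

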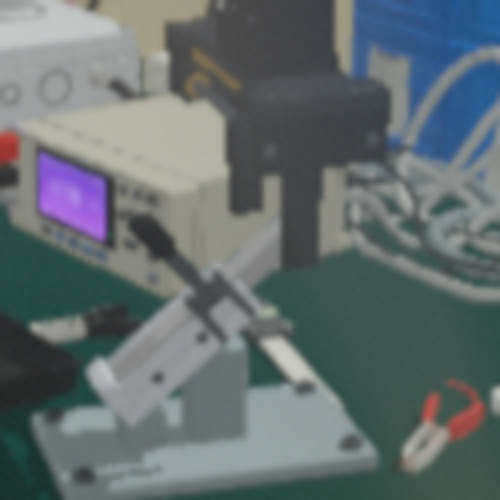

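The left finger sits behind the nose and the near finger is clear in front, with the tips still about 2 cm high. The tool is drifting slightly (tilt about 2°), so I use few rows. Next is the last centimetre and the grip.

carry_out([
  [[-0.3,-0.4,-1.2],0,0],
  [[0,0,0],0,0.6],
  [[0,0,-0.1],0,0.6],
], squeeze=15)

```text
time: 3.35
position: [0.5993, 0.0106, 0.1419]
tool_rot: [0.797, 0.603, 0.015, 0.013]
ft_force: [-0.3, -0.2, 0.7]
grip_width: 0.0781
```

carry_out([
  [[0,0,0],0,1],
  [[0,0,0],0,1],
  [[0,0,0],0,1],
  [[0,0,0],0,1],
  [[0,0,0],0,1],
  [[0,0,0],0,1],
])

```text
time: 3.95
position: [0.5997, 0.0104, 0.1424]
tool_rot: [0.798, 0.603, 0.016, 0.013]
ft_force: [0.3, 0.5, 0.2]
grip_width: 0.0308
```

carry_out([
  [[0,0,0],0,1],
  [[0,0,0],0,1],
  [[0,0,0],0,1],
], squeeze=40)

```text
time: 4.25
position: [0.5997, 0.0104, 0.1425]
tool_rot: [0.797, 0.603, 0.016, 0.013]
ft_force: [0.6, 0.2, -0.0]
grip_width: 0.0197
```

```bash
python3 - <<'E'
from h import *
o=robot.get_obs(); print({k:o[k].round(4) if k!="time" else o[k] for k in("time","q","position","tool_rot","ft_force")},o["grip_width"]); print(R.from_quat(o["tool_rot"]).as_matrix().round(3))
E
```

```text
{'time': 4.25, 'q': array([-0.1712,  0.6114,  1.6179,  0.0063,  0.8712, -1.47  ]), 'position': array([0.5997, 0.0104, 0.1425]), 'tool_rot': array([0.7975, 0.603 , 0.0158, 0.0133]), 'ft_force': array([ 0.6392,  0.2014, -0.0084])} 0.019683749867729233
[[ 0.272  0.961  0.041]
 [ 0.962 -0.272 -0.002]
 [ 0.009  0.04  -0.999]]
```

Gripped at a 19.7 mm opening with no side force. I lift straight up, then carry the former to the mat.

carry_out([
  [[0,0,1.5],0,1],
  [[0,0,3],0,1],
  [[0,0,4],0,1],
  [[0,0,4],0,1],
  [[0,0,3],0,1],
  [[-1.2,-4.2,0],0,1],
  [[-1.2,-4.2,0],0,1],
])

```text
time: 4.95
position: [0.5723, -0.0694, 0.2992]
tool_rot: [0.795, 0.607, 0.014, 0.01]
ft_force: [-0.0, -0.5, -2.3]
grip_width: 0.0197
```

```bash
python3 - <<'E'
from h import *
o=robot.get_obs(); print({k:o[k].round(4) if k!="time" else o[k] for k in("time","q","position","tool_rot","ft_force")},o["grip_width"]); print(R.from_quat(o["tool_rot"]).as_matrix().round(3))
s=shot("side")
a=cv2.resize(s["pixels"][60:250,260:450],None,fx=3,fy=3,interpolation=cv2.INTER_CUBIC)
cv2.imwrite("pics/c4.png",a[:,:,::-1])
E
```

```text
{'time': 4.95, 'q': array([-0.3205,  0.3893,  1.5141,  0.013 ,  1.2068, -1.6285]), 'position': array([ 0.5723, -0.0694,  0.2992]), 'tool_rot': array([0.7949, 0.6065, 0.0139, 0.0096]), 'ft_force': array([-0.0336, -0.4777, -2.2844])} 0.01972285224922343
[[ 0.264  0.964  0.034]
 [ 0.964 -0.264  0.002]
 [ 0.01   0.032 -0.999]]
```

View pics/c4.png

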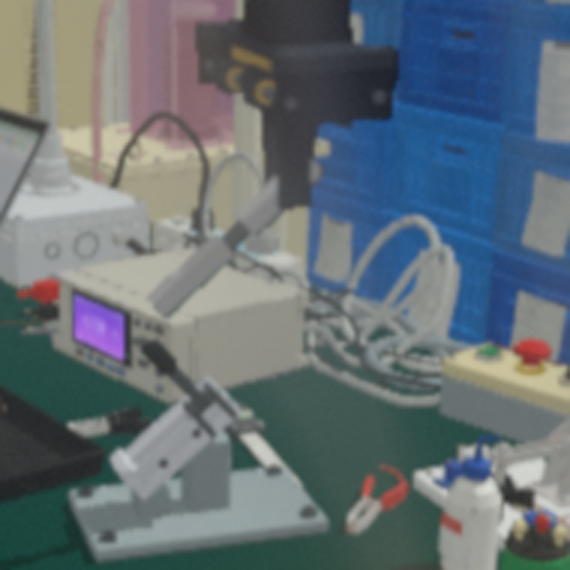

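The former is held in the jaws at about 40°, clear of the cradle, with the keeper untouched. On to above the mat.

carry_out([
  [[-1.1,-4.2,-2],0,1],
  [[-1.1,-4.2,-3],0,1],
  [[-1.1,-4.2,-3],0,1],
  [[-1.1,-4.2,-3],0,1],
  [[-0.5,-2.5,-3],0,1],
  [[0,0,0],0,1],
  [[0,0,0],0,1],
])

```text
time: 5.7
position: [0.5219, -0.2671, 0.1603]
tool_rot: [0.798, 0.603, 0.014, 0.013]
ft_force: [-0.4, 0.1, -1.6]
grip_width: 0.0194
```

carry_out([
  [[0,-0.6,-2.5],0,1],
  [[0,0,-2.5],0,1],
  [[0,0,-0.6],0,1],
  [[0,0,-0.3],0,1],
], squeeze=12)

```text
time: 6.1
position: [0.5255, -0.2709, 0.1041]
tool_rot: [0.796, 0.604, 0.016, 0.016]
ft_force: [0.9, -0.2, -1.4]
grip_width: 0.0197
```

carry_out([
  [[0.8,-0.2,-1.2],0,1],
  [[0.7,-0.2,-1.2],0,1],
  [[0.5,-0.1,-1.2],0,1],
  [[0,0,0],0,1],
])

```text
time: 6.5
position: [0.5502, -0.2763, 0.0693]
tool_rot: [0.795, 0.606, 0.016, 0.02]
ft_force: [-0.6, 0.7, -1.7]
grip_width: 0.02
```

carry_out([
  [[0.3,-0.1,-1.2],0,1],
  [[0.1,0,-1.2],0,1],
  [[0,0,0],0,1],
])

```text
time: 6.8
position: [0.5561, -0.278, 0.0438]
tool_rot: [0.795, 0.606, 0.017, 0.021]
ft_force: [-0.5, 0.4, -0.9]
grip_width: 0.02
```

```bash
python3 - <<'E'
from h import *
o=robot.get_obs(); print({k:o[k].round(4) if k!="time" else o[k] for k in("time","q","position","tool_rot","ft_force")},o["grip_width"]); print(R.from_quat(o["tool_rot"]).as_matrix().round(3))
s=shot("side")
a=cv2.resize(s["pixels"][200:350,290:450],None,fx=4,fy=4,interpolation=cv2.INTER_CUBIC)
cv2.imwrite("pics/c5.png",a[:,:,::-1])
E
```

```text
{'time': 6.8, 'q': array([-0.6533,  0.7811,  1.6136,  0.0342,  0.697 , -1.9803]), 'position': array([ 0.5561, -0.278 ,  0.0438]), 'tool_rot': array([0.7954, 0.6055, 0.0172, 0.0213]), 'ft_force': array([-0.4616,  0.4165, -0.9473])} 0.020028926198300705
[[ 0.266  0.962  0.053]
 [ 0.964 -0.266 -0.013]
 [ 0.002  0.055 -0.999]]
```

View pics/c5.png

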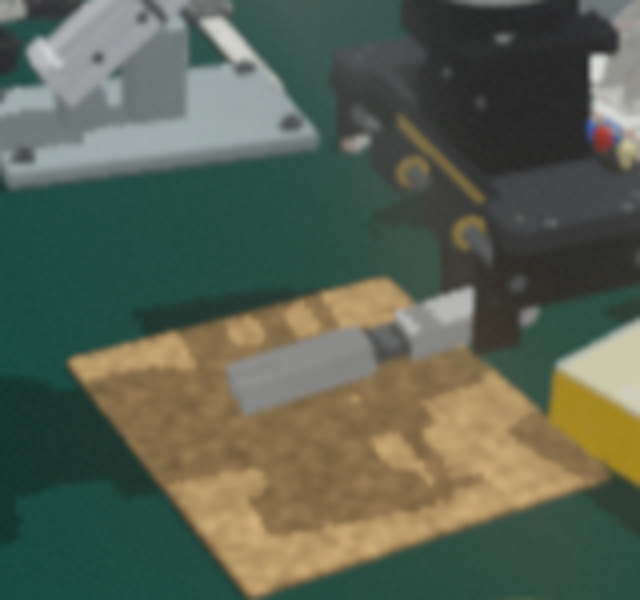

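The former is almost flat, with its low end at about (240,385) and the waist at (390,340). The nose end is near the mat's far edge. I drag it back 4 cm, lower it and release.

carry_out([
  [[-1.8,0.5,-0.2],0,1],
  [[-1.8,0.5,-0.7],0,1],
  [[0,0,-0.3],0,1],
  [[0,0,0],0,0.6],
  [[0,0,0],0,0.6],
  [[0,0,0],0,0.6],
])

```text
time: 7.45
position: [0.522, -0.2699, 0.0335]
tool_rot: [0.796, 0.605, 0.018, 0.024]
ft_force: [-0.0, -0.7, -0.7]
grip_width: 0.0326
```

carry_out([
  [[0,0,3],0,0.4],
  [[0,0,1.5],0,0.4],
  [[-4.5,1.2,0],0,0.4],
  [[-4.2,1.2,0],0,0.4],
  [[0,0,0],0,0.4],
  [[0,0,0],0,0.4],
])

```text
time: 8.05
position: [0.4397, -0.2493, 0.0829]
tool_rot: [0.795, 0.606, 0.02, 0.031]
ft_force: [1.3, 0.3, 0.5]
grip_width: 0.0525
```

```bash
python3 - <<'E'
from h import *
o=robot.get_obs(); print({k:o[k].round(4) if k!="time" else o[k] for k in("time","q","position","tool_rot","ft_force")},o["grip_width"]); print(R.from_quat(o["tool_rot"]).as_matrix().round(3))
s=shot("side")
a=cv2.resize(s["pixels"][230:350,290:450],None,fx=5,fy=5,interpolation=cv2.INTER_CUBIC)
cv2.imwrite("pics/c6.png",a[:,:,::-1])
E
```

```text
{'time': 8.05, 'q': array([-0.7537,  0.6211,  1.9136,  0.0557,  0.539 , -2.1031]), 'position': array([ 0.4397, -0.2493,  0.0829]), 'tool_rot': array([0.7948, 0.6058, 0.0198, 0.0315]), 'ft_force': array([1.2998, 0.3098, 0.5015])} 0.05249645481893875
[[ 0.265  0.962  0.07 ]
 [ 0.964 -0.264 -0.026]
 [-0.007  0.074 -0.997]]
```

View pics/c6.png

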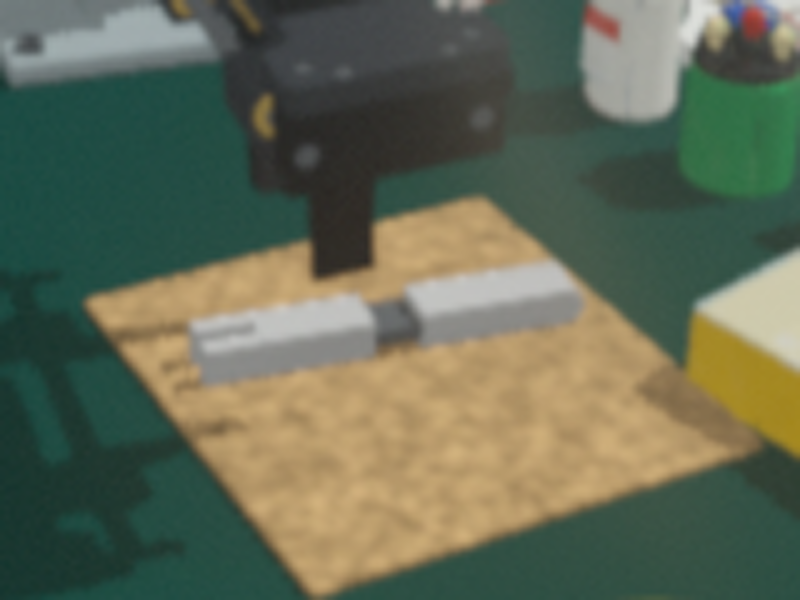

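The picture shows the fork slot at the near-left end (about (225,330)), the waist at (395,318) and the nose at (575,285), all flat on the mat. Now the fork end and axis position.

```bash
python3 - <<'E'
from h import *
s=shot("side")
g=s["pixels"]
S=lambda x,y:(290+x/5-.4,230+y/5-.4)
f=onz(s,*S(197,335),.02); n1=onz(s,*S(560,266),.02); n2=onz(s,*S(573,291),.02)
w=[onz(s,*S(x,y),.02) for x,y in((363,296),(375,318),(407,290),(421,314))]
print("fork",f,"waist c",np.mean(w,0),"nose",(n1+n2)/2)
d=np.mean(w,0)-f; print(np.linalg.norm(d),np.degrees(np.arctan2(d[1],d[0])))
o=robot.get_obs(); T=R.from_quat(o["tool_rot"]).as_matrix()
print("tip at",o["position"]+T[:,2]*.022)
E
```

```text
fork [ 0.40402549 -0.23461717  0.02      ] waist c [ 0.47573973 -0.25604234  0.02      ] nose [ 0.5423822  -0.27693468  0.02      ]
0.07484631649116871 -16.633914329530125
tip at [ 0.44144302 -0.24966104  0.06056161]
```

carry_out([
  [[-0.8,0.6,-2.5],-0.6,0.4],
  [[0,0,-2],-0.4,0.4],
  [[0,0,-0.9],0,0.4],
  [[0,0,0],0,0.4],
])

```text
time: 8.55
position: [0.4391, -0.2477, 0.0277]
tool_rot: [0.799, 0.6, 0.021, 0.037]
ft_force: [-0.7, 1.3, 0.4]
grip_width: 0.0521
```

carry_out([
  [[-0.9,0.5,0],0,0.5],
  [[0,0,-0.1],0,1],
  [[0,0,0],0,1],
  [[0,0,0],0,1],
  [[0,0,0],0,1],
  [[0,0,0],0,1],
  [[0,0,0],0,1],
], squeeze=12)

```text
time: 9.25
position: [0.4314, -0.2435, 0.0289]
tool_rot: [0.799, 0.6, 0.021, 0.04]
ft_force: [-0.4, 0.0, -0.8]
grip_width: 0.0199
```

carry_out([
  [[0.1,0,1.3],0,1],
  [[0.2,-0.1,1.3],0,1],
  [[0.3,-0.1,1.3],0,1],
  [[0.4,-0.1,1.3],0,1],
  [[0.5,-0.2,1.3],0,1],
], squeeze=4)

```text
time: 9.75
position: [0.445, -0.2475, 0.0936]
tool_rot: [0.799, 0.6, 0.02, 0.036]
ft_force: [0.6, 0.1, -2.3]
grip_width: 0.02
```

```bash
python3 - <<'E'
from h import *
o=robot.get_obs(); print({k:o[k].round(4) if k!="time" else o[k] for k in("time","q","position","tool_rot","ft_force")},o["grip_width"]); print(R.from_quat(o["tool_rot"]).as_matrix().round(3))
s=shot("side")
a=cv2.resize(s["pixels"][200:340,290:450],None,fx=4,fy=4,interpolation=cv2.INTER_CUBIC)
cv2.imwrite("pics/c7.png",a[:,:,::-1])
E
```

```text
{'time': 9.75, 'q': array([-0.7426,  0.6011,  1.9061,  0.0507,  0.5557, -2.0726]), 'position': array([ 0.445 , -0.2475,  0.0936]), 'tool_rot': array([0.799 , 0.5999, 0.0204, 0.0365]), 'ft_force': array([ 0.5864,  0.0569, -2.3161])} 0.02004613116181963
[[ 0.28   0.957  0.076]
 [ 0.96  -0.278 -0.034]
 [-0.011  0.083 -0.997]]
```

View pics/c7.png

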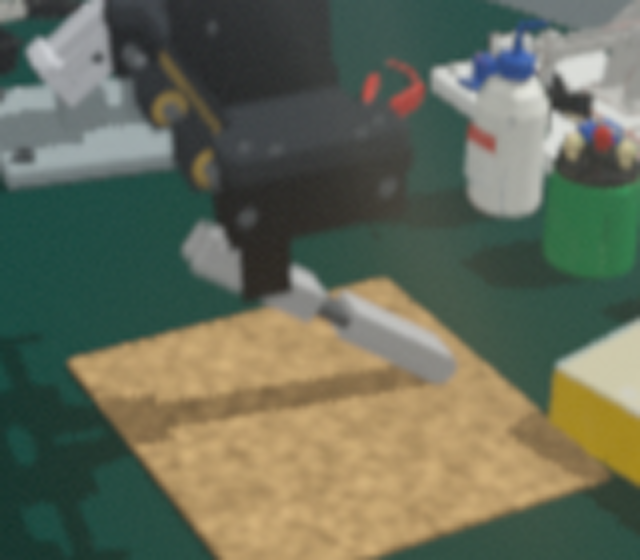

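The bar pivots as intended: nose on the mat at (445,365), fork raised at (205,250). About 13 mm more lift, then a firm grip.

carry_out([
  [[0.8,-0.2,1.2],0,1],
  [[0,0,0],0,1],
  [[0,0,0],0,1],
  [[0,0,0],0,1],
])

```text
time: 10.2
position: [0.4544, -0.2509, 0.107]
tool_rot: [0.799, 0.6, 0.021, 0.039]
ft_force: [-0.5, 0.6, -2.3]
grip_width: 0.0198
```

carry_out([
  [[0,0,0],0,1],
  [[0,0,2],0,1],
  [[0,0,4.5],0,1],
  [[0,0,4.5],-8,1],
  [[0,0,4.5],-8.5,1],
  [[0,0,3],-8.5,1],
  [[0.3,1,0],-8.5,1],
  [[0.3,1,0],-8.5,1],
  [[0.3,1,0],-8.5,1],
  [[0.3,1,0],-8.5,1],
], squeeze=40)

```text
time: 11.2
position: [0.4569, -0.2048, 0.2897]
tool_rot: [0.992, 0.12, 0.002, 0.032]
ft_force: [-0.9, 0.2, -1.6]
grip_width: 0.0195
```

carry_out([
  [[0.3,1,0],-8.5,1],
  [[0.3,1,0],-8.5,1],
  [[0.3,1,0],-8.5,1],
  [[0.3,1,0],-8.5,1],
  [[0.3,1,0],-8.5,1],
  [[0.3,1,0],-8.5,1],
  [[0.3,1,0],-8.5,1],
])

```text
time: 11.9
position: [0.4718, -0.1274, 0.281]
tool_rot: [0.919, -0.393, -0.022, 0.023]
ft_force: [0.6, -1.7, -2.3]
grip_width: 0.0193
```

carry_out([
  [[2,1.9,0.7],-8.5,1],
  [[2,1.9,0.7],-8.5,1],
  [[2,1.9,0.7],-8.5,1],
  [[2,1.9,0.7],-8.5,1],
  [[2,1.9,0],-8.5,1],
  [[2,1.9,0],-8.5,1],
  [[1,1,0],-8,1],
  [[0,0,0],0,1],
  [[0,0,0],0,1],
])

```text
time: 12.8
position: [0.5984, 0.0048, 0.2972]
tool_rot: [-0.603, 0.797, 0.042, -0.01]
ft_force: [0.0, 0.1, -2.5]
grip_width: 0.0196
```

```bash
python3 - <<'E'
from h import *
o=robot.get_obs(); print({k:o[k].round(4) if k!="time" else o[k] for k in("time","q","position","tool_rot","ft_force")},o["grip_width"]); T=R.from_quat(o["tool_rot"]).as_matrix();print(T.round(3), np.degrees(np.arctan2(T[1,0],T[0,0])))
s=shot("side")
a=cv2.resize(s["pixels"][90:250,260:420],None,fx=3.7,fy=3.7,interpolation=cv2.INTER_CUBIC)
cv2.imwrite("pics/c8.png",a[:,:,::-1])
E
```

```text
{'time': 12.8, 'q': array([-0.1983,  0.4656,  1.3912,  0.0419,  1.3621,  1.6378]), 'position': array([0.5984, 0.0048, 0.2972]), 'tool_rot': array([-0.6027,  0.7968,  0.0425, -0.0102]), 'ft_force': array([ 0.0105,  0.081 , -2.4695])} 0.019599766264886652
[[-0.273 -0.96  -0.068]
 [-0.961  0.27   0.055]
 [-0.035  0.08  -0.996]] -105.87026470856365
```

View pics/c8.png

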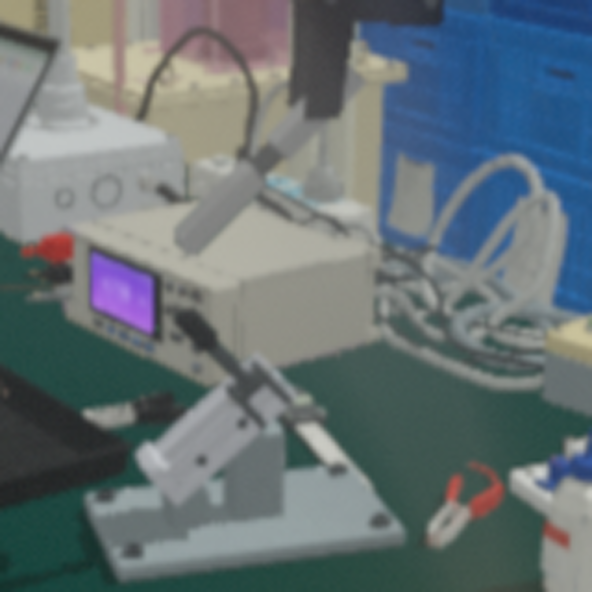

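The bar is held nose down at about 42° in the image, in line with the channel and clear of the keeper. I correct the yaw by +1.3° for the jaw's slight roll and descend to a hover 20–25 mm over the floor, offset about 25 mm up the slope.

carry_out([
  [[1.8,0,-3],1.3,1],
  [[0,0,-4],0,1],
  [[0,0,-3],0,1],
  [[0,0,0],0,1],
  [[0,0,0],0,1],
])

```text
time: 13.35
position: [0.6142, 0.0007, 0.1961]
tool_rot: [-0.614, 0.788, 0.041, -0.011]
ft_force: [-0.2, -1.1, -2.6]
grip_width: 0.0195
```

```bash
cat >> h.py <<'E'
def st(off=.015):
    o=robot.get_obs(); T=R.from_quat(o["tool_rot"]).as_matrix(); p=o["position"]+T[:,2]*off
    x=T[:,0]; phi=np.arctan2(x[1],x[0])+np.arccos(-x[2]*np.tan(np.radians(40))/np.hypot(*x[:2]))
    h=np.array([np.cos(np.radians(16.3)),-np.sin(np.radians(16.3))]); n=np.array([-h[1],h[0]])
    out=.091+h@(p[:2]-[.6001,.0104]); lat=n@(p[:2]-[.6001,.0104]); up=p[2]-.045
    c,s=np.cos(np.radians(40)),np.sin(np.radians(40))
    print("pos",o["position"].round(4),"bar heading",np.degrees(phi).round(2),"cradle x,y,z mm",(1e3*np.array([out*c+up*s,lat,-out*s+up*c])).round(1),"F",o["ft_force"].round(1),"w",round(o["grip_width"],4),"Tz",T[:,2].round(3),"t",o["time"])
E
python3 -c "
from h import *
st()"
```

```text
pos [0.6142 0.0007 0.1961] bar heading -15.87 cradle x,y,z mm [168.8  -4.9  36.1] F [-0.2 -1.1 -2.6] w 0.0195 Tz [-0.068  0.052 -0.996] t 13.35
```

carry_out([
  [[0.1,0.5,-1],-0.3,1],
  [[0,0,0],0,1],
  [[0,0,0],0,1],
])

```text
time: 13.65
position: [0.617, 0.0049, 0.1896]
tool_rot: [-0.612, 0.79, 0.039, -0.009]
ft_force: [0.2, 0.6, -1.8]
grip_width: 0.0196
```

```bash
python3 -c "
from h import *
st()"
```

```text
pos [0.617  0.0049 0.1896] bar heading -16.18 cradle x,y,z mm [ 1.658e+02 -1.000e-01  3.010e+01] F [ 0.2  0.6 -1.8] w 0.0196 Tz [-0.061  0.051 -0.997] t 13.65
```

carry_out([
  [[0,0,-1.2],0,1],
  [[0,0,-0.8],0,1],
  [[0,0,-0.2],0,1],
], squeeze=20)

```text
time: 13.95
position: [0.6178, 0.0051, 0.169]
tool_rot: [-0.612, 0.79, 0.038, -0.007]
ft_force: [-1.6, -0.5, 0.3]
grip_width: 0.0198
```

```bash
python3 -c "
from h import *
st()"
```

```text
pos [0.6178 0.0051 0.169 ] bar heading -16.14 cradle x,y,z mm [153.1   0.3  13.8] F [-1.6 -0.5  0.3] w 0.0198 Tz [-0.058  0.05  -0.997] t 13.95
```

carry_out([
  [[-0.2,0.1,-0.7],0,1],
  [[-0.5,0.2,-0.7],0,1],
  [[-0.5,0.1,-0.5],0,1],
])

```text
time: 14.25
position: [0.6058, 0.0089, 0.15]
tool_rot: [-0.612, 0.79, 0.037, -0.007]
ft_force: [-0.7, 0.0, 3.5]
grip_width: 0.0198
```

```bash
python3 -c "
from h import *
st()"
```

```text
pos [0.6058 0.0089 0.15  ] bar heading -16.11 cradle x,y,z mm [131.3   0.6   7.3] F [-0.7  0.   3.5] w 0.0198 Tz [-0.056  0.049 -0.997] t 14.25
```

carry_out([
  [[-0.5,0.1,-0.4],0,1],
  [[-0.4,0.1,-0.3],0,1],
  [[-0.3,0.1,-0.3],0,1],
])

```text
time: 14.55
position: [0.6063, 0.0088, 0.1463]
tool_rot: [-0.612, 0.79, 0.023, 0.005]
ft_force: [1.4, -2.4, 7.8]
grip_width: 0.0199
```

```bash
python3 -c "
from h import *
st()"
```

```text
pos [0.6063 0.0088 0.1463] bar heading -16.19 cradle x,y,z mm [129.7   0.7   3.8] F [ 1.4 -2.4  7.8] w 0.0199 Tz [-0.021  0.042 -0.999] t 14.55
```

```bash
python3 - <<'E'
from h import *
s=shot("side")
a=cv2.resize(s["pixels"][140:240,280:380],None,fx=6,fy=6,interpolation=cv2.INTER_CUBIC)
cv2.imwrite("pics/c9.png",a[:,:,::-1])
E
```

```text
(no output)
```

View pics/c9.png

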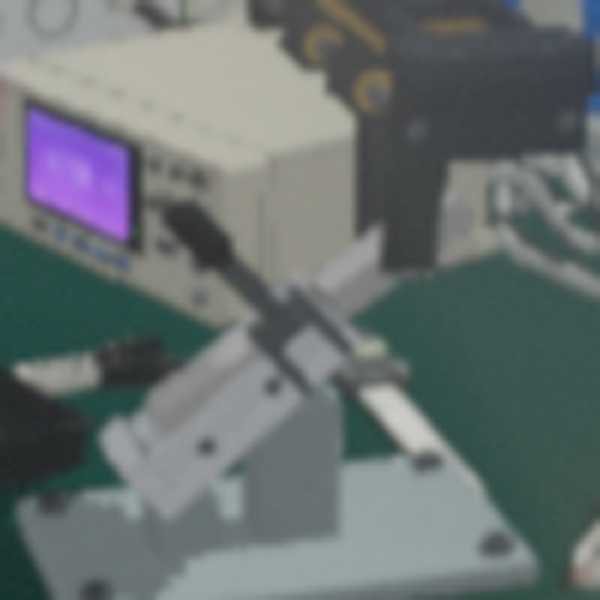

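The bar lies in the channel with the nose end near (150,405) and a gap of several mm to the stop at (125,430). The last rows mainly pressed it onto the floor. I grip harder and push along the slope with less downward component.

carry_out([
  [[0,0,0.3],0,1],
  [[-0.6,0.2,-0.3],0,1],
  [[-0.8,0.2,-0.5],0,1],
], squeeze=40)

```text
time: 14.9
position: [0.6042, 0.0095, 0.147]
tool_rot: [-0.612, 0.79, 0.01, 0.015]
ft_force: [10.1, -3.4, 25.1]
grip_width: 0.0196
```

```bash
python3 -c "
from h import *
st()"
```

```text
pos [0.6042 0.0095 0.147 ] bar heading -16.19 cradle x,y,z mm [128.9   0.8   5.4] F [10.1 -3.4 25.1] w 0.0196 Tz [ 0.013  0.034 -0.999] t 14.9
```

The resistance along the slope (24 N against a 12 N normal force) looks like a hard stop. I release, lift clear and check.

carry_out([
  [[0,0,0],0,0.5],
  [[0,0,0],0,0.5],
  [[0,0,0],0,0.5],
  [[0,0,2],0,0.5],
  [[0,0,4],0,0.5],
  [[1,0,4],0,0.5],
])

```text
time: 15.5
position: [0.6032, 0.0125, 0.2392]
tool_rot: [-0.612, 0.79, 0.021, 0.007]
ft_force: [0.5, 0.2, -0.0]
grip_width: 0.0435
```

```bash
python3 - <<'E'
from h import *
st()
s=shot("side"); o=cv2.imread("pics/side0.png")[:,:,::-1]
f=lambda g:cv2.resize(g[160:235,290:360],None,fx=5.6,fy=5.6,interpolation=cv2.INTER_CUBIC)
cv2.imwrite("pics/c10.png",np.hstack([f(o),f(s["pixels"])])[:,:,::-1]); cv2.imwrite("pics/side_after.png",s["pixels"][:,:,::-1])
E
```

```text
pos [0.6032 0.0125 0.2392] bar heading -16.25 cradle x,y,z mm [186.4   3.5  77.4] F [ 0.5  0.2 -0. ] w 0.0435 Tz [-0.015  0.041 -0.999] t 15.5
```

View pics/c10.png

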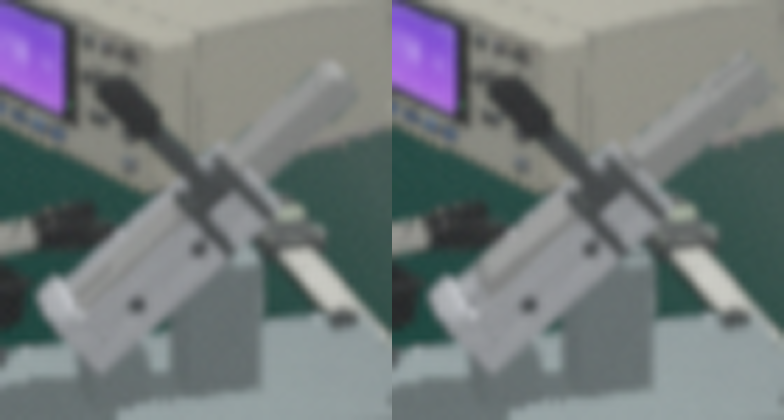

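```bash
python3 - <<'E'
from h import *
s=shot("side")
a=np.radians(40);b=np.radians(-16.3)
X=np.array([np.cos(a)*np.cos(b),np.cos(a)*np.sin(b),np.sin(a)]);Y=np.array([-np.sin(b),np.cos(b),0]);Z=np.cross(X,Y)
O=np.array([.5127,.0371,.045])
def W(x,y,z): return O+(x*X+y*Y+z*Z)/1e3
for nm,x,z in(("nose tip",150,8),("stop top edge",0,21),("stop top far",0,21)):
    for y in(-10,10): print(nm,y,((proj(s,W(x,y,z))-[290,160])*5.6).round(0))
for d in(0,8):
    print("d",d)
    for y in(-10,10):
        for z in(0,16): print(" fork corner",y,z,((proj(s,W(150+d,y,z))-[290,160])*5.6).round(0))
        print(" nose top start",y,((proj(s,W(8+d,y,16))-[290,160])*5.6).round(0))
# difference profile along bar bottom edge
g0=cv2.cvtColor(cv2.imread("pics/side0.png"),6).astype(int);g1=cv2.cvtColor(cv2.imread("pics/side_after.png"),6).astype(int)
for z in (4,8,12):
    q=np.array([proj(s,W(x,-10,z)) for x in range(136,170,2)])
    f=lambda g:cv2.remap(g.astype(np.float32),q[None,:,0].astype(np.float32),q[None,:,1].astype(np.float32),1)[0].round(0).astype(int).tolist()
    print(z,f(g0),f(g1))
E
```

```text
nose tip -10 [346.  79.]
nose tip 10 [330.  64.]
stop top edge -10 [ 62. 300.]
stop top edge 10 [ 51. 281.]
stop top far -10 [ 62. 300.]
stop top far 10 [ 51. 281.]
d 0
 fork corner -10 0 [357.  92.]
 fork corner -10 16 [335.  66.]
 nose top start -10 [ 83. 295.]
 fork corner 10 0 [341.  77.]
 fork corner 10 16 [319.  51.]
 nose top start 10 [ 72. 276.]
d 8
 fork corner -10 0 [371.  79.]
 fork corner -10 16 [349.  53.]
 nose top start -10 [ 97. 282.]
 fork corner 10 0 [355.  64.]
 fork corner 10 16 [333.  39.]
 nose top start 10 [ 86. 264.]
4 [127, 127, 128, 128, 129, 128, 129, 133, 137, 141, 141, 141, 141, 141, 141, 142, 141] [129, 129, 129, 129, 128, 129, 130, 130, 130, 130, 130, 132, 134, 139, 142, 142, 141]
8 [129, 129, 128, 128, 129, 130, 133, 136, 137, 139, 141, 141, 140, 140, 141, 141, 142] [137, 138, 138, 137, 136, 137, 138, 139, 140, 140, 139, 138, 138, 140, 141, 142, 142]
12 [135, 135, 135, 135, 137, 142, 150, 151, 145, 141, 142, 142, 142, 142, 142, 142, 142] [149, 150, 148, 145, 145, 145, 145, 145, 145, 144, 143, 141, 141, 141, 142, 142, 142]
```

All cues agree that the former is about 8–9 mm short of home. The grip x is 129 against about 121, the fork end sits about 9 mm out, and the nose start matches d = 8. That is exactly where the waist's underside notch drops over the floor's end at x = 92, so the fork-side shoulder has caught on it. I regrip, lift the outer end slightly, push past, then lower.

carry_out([
  [[0,-0.3,-3],0,0.5],
  [[0,0,-3.5],0,0.5],
  [[0,0,-1.5],0,0.5],
  [[0,0,0],0,0.5],
])

```text
time: 16.0
position: [0.6063, 0.0101, 0.1602]
tool_rot: [-0.613, 0.79, 0.016, 0.011]
ft_force: [0.1, -0.3, 0.5]
grip_width: 0.043
```

```bash
python3 -c "
from h import *
st()"
```

```text
pos [0.6063 0.0101 0.1602] bar heading -16.25 cradle x,y,z mm [138.6   2.   14.5] F [ 0.1 -0.3  0.5] w 0.043 Tz [-0.002  0.039 -0.999] t 16.0
```

carry_out([
  [[-0.2,-0.2,-1.3],0,0.5],
  [[0,0,-0.1],0,1],
  [[0,0,0],0,1],
  [[0,0,0],0,1],
  [[0,0,0],0,1],
  [[0,0,0],0,1],
], squeeze=40)

```text
time: 16.6
position: [0.6026, 0.0093, 0.1456]
tool_rot: [-0.613, 0.79, 0.018, 0.01]
ft_force: [-0.6, -0.8, -2.0]
grip_width: 0.0197
```

```bash
python3 -c "
from h import *
st()"
```

```text
pos [0.6026 0.0093 0.1456] bar heading -16.25 cradle x,y,z mm [126.6   0.2   5.5] F [-0.6 -0.8 -2. ] w 0.0197 Tz [-0.006  0.041 -0.999] t 16.6
```

carry_out([
  [[0,0,0.6],0,1],
  [[-0.5,0.1,-0.3],0,1],
  [[-0.5,0.2,-0.4],0,1],
])

```text
time: 16.9
position: [0.5936, 0.012, 0.1459]
tool_rot: [-0.613, 0.79, 0.016, 0.012]
ft_force: [0.1, -1.1, -2.3]
grip_width: 0.0192
```

```bash
python3 -c "
from h import *
st()"
```

```text
pos [0.5936 0.012  0.1459] bar heading -16.26 cradle x,y,z mm [119.6   0.3  11.8] F [ 0.1 -1.1 -2.3] w 0.0192 Tz [-0.002  0.04  -0.999] t 16.9
```

carry_out([
  [[0.2,-0.1,-0.3],0,1],
  [[0,0,-0.3],0,1],
  [[-0.3,0.1,-0.3],0,1],
], squeeze=12)

```text
time: 17.2
position: [0.595, 0.0114, 0.1398]
tool_rot: [-0.613, 0.79, 0.013, 0.014]
ft_force: [1.6, -1.9, 15.0]
grip_width: 0.0198
```

```bash
python3 -c "
from h import *
st()"
```

```text
pos [0.595  0.0114 0.1398] bar heading -16.22 cradle x,y,z mm [1.17e+02 1.00e-01 6.00e+00] F [ 1.6 -1.9 15. ] w 0.0198 Tz [ 0.006  0.038 -0.999] t 17.2
```

carry_out([
  [[0,0,0.3],0,1],
  [[-0.6,0.2,-0.3],0,1],
  [[-0.4,0.1,-0.3],0,1],
])

```text
time: 17.5
position: [0.5934, 0.0121, 0.1402]
tool_rot: [-0.613, 0.79, 0.005, 0.021]
ft_force: [6.7, -2.9, 4.6]
grip_width: 0.0198
```

```bash
python3 -c "
from h import *
st()"
```

```text
pos [0.5934 0.0121 0.1402] bar heading -16.26 cradle x,y,z mm [116.2   0.4   7.2] F [ 6.7 -2.9  4.6] w 0.0198 Tz [ 0.027  0.033 -0.999] t 17.5
```

Stopped at x = 116, about 10 mm further in. I release, lift clear and check the outer end numerically as before.

carry_out([
  [[0,0,0],0,0.5],
  [[0,0,0],0,0.5],
  [[0,0,0],0,0.5],
  [[0,0,2],0,0.5],
  [[0,0,4],0,0.5],
  [[0,0,4],0,0.5],
])

```text
time: 18.1
position: [0.5841, 0.0141, 0.2333]
tool_rot: [-0.613, 0.79, 0.015, 0.012]
ft_force: [0.3, 0.5, 0.4]
grip_width: 0.0431
```

```bash
python3 - <<'E'
from h import *
st()
s=shot("side"); cv2.imwrite("pics/side_after2.png",s["pixels"][:,:,::-1])
a=np.radians(40);b=np.radians(-16.3)
X=np.array([np.cos(a)*np.cos(b),np.cos(a)*np.sin(b),np.sin(a)]);Y=np.array([-np.sin(b),np.cos(b),0]);Z=np.cross(X,Y)
O=np.array([.5127,.0371,.045])
G=[cv2.cvtColor(cv2.imread(f"pics/{n}.png"),6).astype(np.float32) for n in("side0","side_after","side_after2")]
for z in (4,8,12):
    q=np.array([proj(s,O+(x*X-10*Y+z*Z)/1e3) for x in range(136,170,2)],np.float32)
    for g in G: print(z,cv2.remap(g,q[None,:,0],q[None,:,1],1)[0].round(0).astype(int).tolist())
# along the top middle line at inner end
q=np.array([proj(s,O+(x*X-4*Y+16*Z)/1e3) for x in range(-4,40,2)],np.float32)
for g in G: print("in",cv2.remap(g,q[None,:,0],q[None,:,1],1)[0].round(0).astype(int).tolist())
E
```

```text
pos [0.5841 0.0141 0.2333] bar heading -16.26 cradle x,y,z mm [168.5  -0.4  84.9] F [0.3 0.5 0.4] w 0.0431 Tz [ 0.001  0.039 -0.999] t 18.1
4 [127, 127, 128, 128, 129, 128, 129, 133, 137, 141, 141, 141, 141, 141, 141, 142, 141]
4 [129, 129, 129, 129, 128, 129, 130, 130, 130, 130, 130, 132, 134, 139, 142, 142, 141]
4 [129, 129, 129, 129, 130, 130, 131, 135, 139, 142, 142, 142, 142, 142, 142, 142, 141]
8 [129, 129, 128, 128, 129, 130, 133, 136, 137, 139, 141, 141, 140, 140, 141, 141, 142]
8 [137, 138, 138, 137, 136, 137, 138, 139, 140, 140, 139, 138, 138, 140, 141, 142, 142]
8 [134, 135, 136, 137, 135, 137, 137, 137, 139, 141, 142, 142, 142, 142, 142, 142, 142]
12 [135, 135, 135, 135, 137, 142, 150, 151, 145, 141, 142, 142, 142, 142, 142, 142, 142]
12 [149, 150, 148, 145, 145, 145, 145, 145, 145, 144, 143, 141, 141, 141, 142, 142, 142]
12 [147, 146, 147, 146, 146, 145, 145, 143, 142, 142, 143, 143, 142, 142, 143, 142, 143]
in [174, 180, 185, 174, 154, 144, 140, 139, 140, 140, 140, 140, 140, 142, 144, 149, 150, 150, 149, 149, 149, 149]
in [176, 182, 187, 175, 159, 154, 153, 148, 140, 133, 138, 142, 147, 147, 149, 149, 149, 149, 149, 151, 152, 153]
in [173, 174, 172, 153, 138, 131, 132, 133, 135, 135, 135, 135, 134, 137, 138, 139, 139, 140, 140, 142, 143, 144]
```

The outer-end edge now matches the original home position (transition at x ≈ 151 mm in both), so the former is home. Next is the keeper: close the fingers and go to the -y side of the handle.

carry_out([
  [[-3,-2,0.5],0,1],
  [[-3,-2,0],0,1],
  [[-3,-2,0],0,1],
  [[0,0,0],0,1],
  [[0,0,0],0,1],
])

```text
time: 18.65
position: [0.4948, -0.0464, 0.2471]
tool_rot: [-0.614, 0.789, 0.01, 0.018]
ft_force: [0.4, 0.4, -0.0]
grip_width: 0.0115
```

```bash
cat >> h.py <<'E'
def ks():
    o=robot.get_obs(); T=R.from_quat(o["tool_rot"]).as_matrix(); p=o["position"]+T[:,2]*.022
    a=np.radians(16.3); h=np.array([np.cos(a),-np.sin(a)]); n=np.array([np.sin(a),np.cos(a)]); d=p[:2]-[.5124,.0361]
    print("tip out,lat,up mm",(1e3*np.array([h@d,n@d,p[2]])).round(1),"F",o["ft_force"].round(1),"w",round(o["grip_width"],4),"Tz",T[:,2].round(3),"t",round(o["time"],2))
E
python3 -c "
from h import *
ks()"
```

```text
tip out,lat,up mm [  6.4 -83.3 225.1] F [ 0.4  0.4 -0. ] w 0.0115 Tz [ 0.016  0.037 -0.999] t 18.65
```

carry_out([
  [[-0.2,-0.1,-4],0,1],
  [[-0.1,0,-4],0,1],
  [[0,0,-0.5],0,1],
  [[0,0,0],0,1],
])

```text
time: 19.05
position: [0.4959, -0.0467, 0.161]
tool_rot: [-0.614, 0.789, 0.007, 0.02]
ft_force: [-0.3, -0.2, 0.3]
grip_width: 0.0008
```

```bash
python3 -c "
from h import *
ks()"
```

```text
tip out,lat,up mm [  7.7 -83.2 139. ] F [-0.3 -0.2  0.3] w 0.0008 Tz [ 0.022  0.035 -0.999] t 19.05
```

carry_out([
  [[0.3,1.2,0],0,1],
  [[0.3,1.2,0],0,1],
  [[0.3,1.2,0],0,1],
  [[0.3,1.2,0],0,1],
  [[0.3,1.2,0],0,1],
])

```text
time: 19.55
position: [0.5149, 0.0162, 0.1655]
tool_rot: [-0.615, 0.788, 0.003, 0.021]
ft_force: [0.0, -4.0, -0.5]
grip_width: 0.0007
```

```bash
python3 -c "
from h import *
ks()"
```

```text
tip out,lat,up mm [  8.4 -17.6 143.5] F [ 0.  -4.  -0.5] w 0.0007 Tz [ 0.029  0.03  -0.999] t 19.55
```

carry_out([
  [[0.4,0.8,0],0,1],
  [[0.4,0.8,0],0,1],
  [[1,0.7,-0.8],0,1],
])

```text
time: 19.85
position: [0.534, 0.0427, 0.159]
tool_rot: [-0.616, 0.788, 0.002, 0.022]
ft_force: [-2.4, -1.6, 1.3]
grip_width: 0.0002
```

```bash
python3 -c "
from h import *
ks()"
```

```text
tip out,lat,up mm [ 19.3  13.3 137. ] F [-2.4 -1.6  1.3] w 0.0002 Tz [ 0.031  0.03  -0.999] t 19.85
```

carry_out([
  [[1.2,0.3,-1],0,1],
  [[1.1,0.1,-1],0,1],
  [[0,0,-0.3],0,1],
])

```text
time: 20.15
position: [0.5571, 0.0487, 0.1382]
tool_rot: [-0.617, 0.787, 0.005, 0.019]
ft_force: [-17.3, -4.3, 55.1]
grip_width: 0.0007
```

```bash
python3 -c "
from h import *
ks()"
```

```text
tip out,lat,up mm [ 39.7  25.4 116.2] F [-17.3  -4.3  55.1] w 0.0007 Tz [ 0.024  0.031 -0.999] t 20.15
```

The keeper came down onto a hard stop, with the tip at 116 mm against about 118 predicted when closed. I back off and verify.

carry_out([
  [[0,0,1.5],0,1],
  [[0,0,4],0,1],
  [[0,0,4.5],0,1],
  [[0,4.5,1],0,1],
  [[-2,4.5,0],0,1],
  [[-2,4.5,0],0,1],
  [[-2,4.5,0],0,1],
  [[-2,4.5,0],0,1],
  [[0,4,0],0,1],
  [[0,0,0],0,1],
])

```text
time: 21.15
position: [0.4905, 0.3242, 0.2466]
tool_rot: [-0.611, 0.791, 0.005, 0.029]
ft_force: [0.4, 0.1, -0.5]
grip_width: 0.0008
```

```bash
python3 - <<'E'
from h import *
ks()
s,t=shot("side"),shot("top")
a=cv2.resize(s["pixels"][155:250,280:380],None,fx=4,fy=4,interpolation=cv2.INTER_CUBIC)
b=cv2.resize(t["pixels"][140:250,270:350],None,fx=5,fy=5,interpolation=cv2.INTER_CUBIC)
c=s["pixels"][170:390,250:570]
im=np.zeros((600,800,3),np.uint8); im[:380,:400]=a; im[:550,400:]=b; im[380:600,:320]=c
cv2.imwrite("pics/c11.png",im[:,:,::-1])
a_=np.radians(40);b_=np.radians(-16.3)
X=np.array([np.cos(a_)*np.cos(b_),np.cos(a_)*np.sin(b_),np.sin(a_)]);Y=np.array([-np.sin(b_),np.cos(b_),0]);Z=np.cross(X,Y);O=np.array([.5124,.0361,.045])
for th in(0,.1,.2):
  e=O+(75*X+(-22.5+76*np.cos(th))*Y+(22+76*np.sin(th))*Z)/1e3
  print(th,"handle end: side crop",((proj(s,e)-[280,155])*4).round(0),"top crop",((proj(t,e)-[270,140])*5+[400,0]).round(0))
E
```

```text
tip out,lat,up mm [-101.3  271.5  224.6] F [ 0.4  0.1 -0.5] w 0.0008 Tz [ 0.039  0.044 -0.998] t 21.15
0 handle end: side crop [150. 111.] top crop [514. 233.]
0.1 handle end: side crop [142. 103.] top crop [511. 240.]
0.2 handle end: side crop [135.  96.] top crop [510. 247.]
```

The picture limit is reached, so I check numerically: find the dark handle in both views, triangulate it and compare it with the closed position.

```bash
python3 - <<'E'
from h import *
a_=np.radians(40);b_=np.radians(-16.3)
X=np.array([np.cos(a_)*np.cos(b_),np.cos(a_)*np.sin(b_),np.sin(a_)]);Y=np.array([-np.sin(b_),np.cos(b_),0]);Z=np.cross(X,Y);O=np.array([.5124,.0361,.045])
C={n:shot(n) for n in("side","top")}; P={}
for n,c in C.items():
    W=lambda th,r:O+(75*X+(-22.5+r*np.cos(th))*Y+(22+r*np.sin(th))*Z)/1e3
    g=cv2.cvtColor(c["pixels"],cv2.COLOR_RGB2GRAY); u,v=proj(c,W(0,63)).round().astype(int)
    m=(g<48).astype(np.uint8); w=14; sub=np.zeros_like(m); sub[v-w:v+w,u-w:u+w]=m[v-w:v+w,u-w:u+w]
    k,l,stt,ce=cv2.connectedComponentsWithStats(sub)
    i=1+np.argmax(stt[1:,4]) if k>1 else 0; P[n]=ce[i]
    print(n,"blob",stt[i],ce[i].round(1),"expected by theta",{th:proj(c,W(th,61)).round(1).tolist() for th in(0,.1,.3,1.85)})
p,e=tri(C["side"],P["side"],C["top"],P["top"]); q=np.array([X@(p-O),Y@(p-O),Z@(p-O)])*1e3
print("cradle mm",q.round(1),"miss",round(e*1e3,1),"theta",np.arctan2(q[2]-22,q[1]+22.5).round(3))
s=C["side"]; G=[cv2.cvtColor(cv2.imread("pics/side0.png"),6).astype(np.float32),cv2.cvtColor(s["pixels"],7).astype(np.float32)]
O2=np.array([.5127,.0371,.045])
for z in(4,8):
    L=np.array([proj(s,O2+(x*X-10*Y+z*Z)/1e3) for x in range(136,170,2)],np.float32)
    for g in G: print(z,cv2.remap(g,L[None,:,0],L[None,:,1],1)[0].round(0).astype(int).tolist())
# bystanders: difference against start
for n in("side","top"):
    d=cv2.absdiff(cv2.imread(f"pics/{n}0.png")[:,:,::-1],C[n]["pixels"]).max(2)
    r=(slice(205,272),slice(400,455)) if n=="side" else (slice(138,168),slice(368,415)); print(n,"bystander diff mean",d[r].mean().round(2),"max",d[r].max())
E
```

```text
side blob [305 197   1   1   1] [305. 197.] expected by theta {0: [319.0, 184.9], 0.1: [317.5, 183.3], 0.3: [314.7, 180.3], 1.85: [311.9, 179.3]}
top blob [284 174  20  28 326] [290.8 186.1] expected by theta {0: [298.3, 188.3], 0.1: [297.9, 189.4], 0.3: [297.7, 191.7], 1.85: [322.7, 207.5]}
cradle mm [42.1 66.1 -0.1] miss 35.1 theta -0.244
4 [127, 127, 128, 128, 129, 128, 129, 133, 137, 141, 141, 141, 141, 141, 141, 142, 141]
4 [128, 128, 128, 128, 128, 129, 130, 132, 136, 140, 140, 141, 141, 141, 141, 140, 140]
8 [129, 129, 128, 128, 129, 130, 133, 136, 137, 139, 141, 141, 140, 140, 141, 141, 142]
8 [130, 131, 131, 131, 131, 133, 133, 133, 134, 137, 140, 141, 141, 140, 141, 141, 141]
side bystander diff mean 1.28 max 5
top bystander diff mean 1.55 max 15
```

```bash
python3 - <<'E'
from h import *
a_=np.radians(40);b_=np.radians(-16.3)
X=np.array([np.cos(a_)*np.cos(b_),np.cos(a_)*np.sin(b_),np.sin(a_)]);Y=np.array([-np.sin(b_),np.cos(b_),0]);Z=np.cross(X,Y);O=np.array([.5124,.0361,.045])
P={};C={}
for n in("side","top"):
    c=C[n]=shot(n); im=c["pixels"].astype(int); old=cv2.imread(f"pics/{n}0.png")[:,:,::-1].astype(int)
    u,v=proj(c,O+(75*X+38.5*Y+22*Z)/1e3).round().astype(int); w=16
    m=((im.max(2)<85)&(im.max(2)-im.min(2)<22)&(np.abs(im-old).max(2)>25)).astype(np.uint8)
    print(n,"centre",u,v)
    for r in range(v-11,v+11): print("".join(".#"[m[r,x]] for x in range(u-20,u+20)))
    s=np.zeros_like(m); s[v-w:v+w,u-w:u+w]=m[v-w:v+w,u-w:u+w]
    k,l,stt,ce=cv2.connectedComponentsWithStats(s); i=1+np.argmax(stt[1:,4]); P[n]=ce[i]; print(stt[i],ce[i].round(1))
p,e=tri(C["side"],P["side"],C["top"],P["top"]); q=np.array([X@(p-O),Y@(p-O),Z@(p-O)])*1e3
print("cradle mm",q.round(1),"miss",round(e*1e3,1),"theta",np.arctan2(q[2]-22,q[1]+22.5).round(3))
E
```

```text
side centre 319 185
........................................
........................................
..........#.............................
........................................
........................................
........................................
........................................
....................##..................
....................###.................
....................####................
.....................###................
.......................#................
........................................
........................................
........................................
........................................
........................................
........................................
........................................
........................................
........................................
........................................
[319 181   4   5  13] [320.5 182.8]
top centre 298 188
........................................
........................................
........................................

[... 161 characters left out ...]
..
.................###....................
..................####..................
................#.########..............
...............############.............
...............############.....#.......
................###########.............
...................###########..........
.......................###.#####........
...............................##.......
..................................###..#
......................................##
........................................
........................................
........................................
........................................
[293 184  18   9  72] [300.  188.2]
cradle mm [80.4 33.3 26.4] miss 1.8 theta 0.08
```

Top view: the handle centre is at row 187.5, against 188.3 expected at 0 rad and 189.4 at 0.1. The contact height of 116 mm fits 118 when closed, against about 123 if blocked at 0.1. The robot touches nothing, so I hand in.

```bash
python3 -c "
from rig import robot
print(robot.hand_in())"
```

```text
the job is handed in; nothing more can be done
None
```

I turned the former end for end using the cork mat, so the fork now sticks out. I then swung the keeper lever over until it hit its hard stop, and handed the job in at about 21 s. The first push stopped about 9 mm short, probably with the waist notch caught on the end of the channel floor. I regripped, lifted the end over the edge and pushed again.

**Last checks**
- **Former home:** its outer end matches the original home position to about 1 mm in the side view, both before and after locking.
- **Keeper closed:** the top view puts the handle at 0 rad. The fingertip stopped at 116 mm, against about 118 mm expected closed and about 123 mm if it were held open by 0.1 rad.
- **Bystanders:** the bottle and the green standard look unchanged in both cameras.
- **Robot:** it was clear of everything at hand-in.

**Failed or disagreed**
- **Keeper angle:** the two-camera estimate came out at 0.08 rad, but the handle was mostly hidden in the side view, so I trust it less than the other two. I could not view a final picture because the limit was reached, so the keeper check is by numbers only.
- **Peak force:** the closing push on the lever reached about 55 N up and 17 N sideways. It was meant to be through the fingertips, not the gripper's body, and it is below the 120 N wrist limit.

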